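# Swing the hold-down strap over the green board

### The arm

A 7-joint arm with a two-finger parallel gripper is mounted at the origin on the work surface. World frame = base frame: x ahead of the robot, y to its left, z up, the work surface at z = 0. Lengths are in m, angles in degrees, forces in N, time in s.
With the tool pointing down it reaches from about 0.35 to 0.9 m from the base axis. Payload 7.2 kg.
Tool frame: the origin (TCP) lies at the very end of the fingers, on their centre line; the grasp point (between the pads) lies 19 mm behind it; z points along the fingers, y is the direction in which the jaws open and shut (so a half turn about z gives the same grasp; the last joint's range is limited). The gripper opens to 88 mm and grips with 3 to 60 N. Pads are 20 mm wide; open, the fingers measure 115 mm over their backs; the gripper's body (75 mm by 178 mm) begins 61 mm behind the grasp point.
Start: joints at [-77.762, 23.554, -0.728, 91.456, 0.321, 64.991, -4.71], TCP at [0.174, 0.6, 0.223] pointing down, gripper open.
Joint ranges: [-169.25, 169.25], [-16.82, 113.86], [-84.01, 82.57], [7.8, 145.47], [-59.2, 239.2], [7.22, 106.19], [-163.78, 163.78]. Speed limits (degrees/s): [136.94, 136.94, 172.46, 172.46, 180, 180, 180].

### API

Orientations are given as [roll, pitch, yaw] about the fixed x, y, z axes, in that order (R = Rz(yaw) Ry(pitch) Rx(roll)).
In Python, from rig import r, optics gives the robot as it stands.
- The arm moves only by the tool jog_arm, never from a script. Its argument "increments" is a list of rows, each a list of 7 numbers: the shift along the world's x, y, z in m, then the turn, a rotation vector about the world's x, y, z in rad, then the finger opening in m, from 0 to 0.0878. In form: [[tx, ty, tz, ax, ay, az, grip], ...]. A call has 1 to 8 rows; each row shifts and turns the commanded pose from where the row before left it; what a row does not reach is not made up. A row lasts 1/8 s, in which the tool goes at most 62.5 mm and 10.7 degrees, less where a joint would pass 70% of its speed; a pose out of reach is approached as far as the arm can. A call is refused whole if a number of a shift passes 0.0625 or a number of a turn 0.188, either way. A call with a gripper value outside its range is refused whole. The fingers move at their own pace and stop on an object; "squeeze" is the grip in N (left out, the last holds). Time passes only in rows, so rows that do not move let the fingers close. It gives the time, the measured TCP pose, the force and the opening at its end, in the units of the state.
- r.get_state(): the state, without advancing time (a new reading comes with each control period).
- optics.get_image(name): name is "scene" or "top" or "wrist"; returns a dict with "frame" (420x560x3 uint8, blue, green, red), "fovy" (degrees; the focal length in pixels is half the picture's height over the tangent of half this angle, whatever the lens; pixels are square), "cx", "cy" (the principal point, pixels), "k1" (the pictures are not rectified: a ray, as slopes to the right and down, at radius r is drawn at 1 + k1 r^2 times it, then the intrinsics apply), "R" (3x3) and "t" (3): a world point X has camera coordinates R X + t. Camera axes: x right, y down, z forward; pixel columns grow to the right and rows downward; lengths in m; the calibration is good to about 2 mm. A picture is of the moment at which its call begins. There is no depth.
- r.hand_in(): hands the job in, once; it reports no verdict.
The state is a dict: "time": time; "joints": joint angles; "dq": joint speeds; "joint_efforts": joint torques, N m; "ee_pos": TCP position; "orientation": TCP orientation; "force": force on the tool from outside, world axes, zero at the start; "wrist_torque": the same for the moment, N m; "width": finger opening in m.
Only numpy, scipy, OpenCV 4.12 (cv2) and the standard library are available. Lean on these libraries where they do the work, as an engineer would, in place of code of your own. Each camera call takes 0.05 s, during which the arm holds its last target. There are 200 camera calls.

### The job

The black board fixture holds a green circuit board on one side and a bare tan one on the other. By its red handle, lift the slotted steel strap a little, swing it about its loose pivot bolt across the green board and lower it so that its slot drops over the brass stud beyond that board and the strap lies flat. Leave the green board in its nest, and let go.

Things in the scene. Friction and masses are not known exactly. Their poses are not given: they have to be found in the camera images.
- fixture: Black plate, fixed, 230 x 350 mm, deck 25 mm high. Origin: bench level under the 8 mm pivot bolt, z up. Strap seats 37 mm high: collar at pivot, collars under two brass studs (10 mm thick, tops 48 mm high) at x 75, y +130 and -130 mm, white rest bar at x 120, y -65 to 65. The bolt's 26 mm head begins 73 mm up: the strap lifts at most 31 mm. Nests at x 37.5, y +65 and -65, white pins 31 mm high.
- strap_handle (a point): Grip centre of the strap's red upright tab: 34 mm along the strap, 12 thick, from 26 mm below (strap's top) to 18 above this point. x: along the strap from pivot to slot; z up; pinch across y. 100 mm from the pivot hole's centre; 68 mm above the bench when flat. Loose steel strap, about 0.16 kg, 5 mm thick, 30 wide here; parked within 20 degrees of fixture +x. Hole 16 mm: 4 mm play.
- strap_slot (a point): Centre of the strap's closed slot, 36 mm long along the strap, 26 wide, mid-thickness; 150 mm from the pivot hole's centre; axes as the handle's. 39.5 mm above the bench when the strap lies flat (parked or seated). To pass over a stud's top the strap must be raised more than 11 mm. The strap's slot end is 46 mm wide and ends 180 mm from the pivot.
- green_centre (a point): Centre of the green circuit board with black, white and silver parts (70 x 50 mm, 1.8 thick, parts up to 5 mm tall), lying loose on the deck in one of the two nests, at fixture y about +65 or -65 mm; axes parallel to the fixture's. The bare tan board of the same size lies in the other nest. The seated strap crosses above the board without touching it.
There are look-alikes about, which are no part of the job. Of the things shaped like the part that bears green_centre, the green one is meant.

How it is judged:
By the outcome, as a careful person would: the job done as asked, in the order asked, and still so for the second after the job is handed in, with the robot touching nothing.
It also fails if it takes over 40 s, if anything falls off the work surface, if the arm or the gripper's body presses on something with over 40 N, if the wrist force passes 120 N, or if a joint passes its speed limit or range.

## Working session

There is one attempt and no reset: what is moved stays moved. The work goes in short steps, Python scripts to look and compute and a tool call to move; the robot and the scene stay as the last step left them, time stands still between calls to the robot, and variables do not carry over. Pictures are saved under pics/ and viewed, about 8 in all and at most 12, crops included, and the job is handed in when it is done.

Besides the shell and the picture viewer there is one more tool, called as name(argument=value, ...), one argument or row to a line, values as JSON. jog_arm: Moves the arm, as the interface text tells. Its arguments: {"type":"object","properties":{"increments":{"type":"array"},"squeeze":{"type":"number"}},"required":["increments"]}

```bash
mkdir -p pics; ls; cat > h.py <<'E'
import numpy as np, cv2
from rig import r, optics
def cam(n, save=None):
    d=optics.get_image(n)
    if save: cv2.imwrite('pics/'+save,d['frame'])
    return d
def K(d):
    f=d['frame'].shape[0]/2/np.tan(np.radians(d['fovy'])/2)
    return np.array([[f,0,d['cx']],[0,f,d['cy']],[0,0,1.]])
def dist(d): return np.array([d['k1'],0,0,0,0.])
def ray(d,uv):
    p=cv2.undistortPoints(np.array([[uv]],float),K(d),dist(d))[0,0]
    R=np.array(d['R']);t=np.array(d['t'])
    return -R.T@t, R.T@np.array([p[0],p[1],1.])
def onz(d,uv,z):
    c,v=ray(d,uv); return c+v*(z-c[2])/v[2]
def proj(d,X):
    R=np.array(d['R']);t=np.array(d['t'])
    return cv2.projectPoints(np.array(X,float).reshape(-1,1,3),cv2.Rodrigues(R)[0],t,K(d),dist(d))[0][:,0]
E
python3 - <<'E'
from h import *
a=cam('top','top.png');b=cam('scene','scene.png')
cv2.imwrite('pics/both.png',np.hstack([cv2.resize(x['frame'],(400,300)) for x in(a,b)]))
for d in(a,b): print(d['fovy'],d['k1'],-np.array(d['R']).T@d['t'])
print(r.get_state())
E
```

```text
pics
43.10402236666392 -0.13697740556642016 [ 0.37070608 -0.08542469  0.86526205]
50.78981517557938 -0.09573056300360312 [ 0.94383575 -0.02122478  0.71549399]
{'time': 0.1, 'joints': array([-77.76261492,  23.59727603,  -0.72984264,  91.49699159,
         0.32065385,  64.99076295,  -4.71037406]), 'dq': array([-0.09355736, -0.02316096, -0.02024885, -0.0620816 ,  0.01954106,
        0.00470067, -0.07176636]), 'joint_efforts': array([ 2.03118791e-03, -5.89092243e+01,  6.43392708e-01, -2.91714710e+01,
       -5.38748852e-02,  1.44660639e-02,  7.12063957e-05]), 'ee_pos': array([0.17368972, 0.59991983, 0.22188916]), 'orientation': array([-1.79917159e+02,  5.05886013e-03,  1.63857049e+02]), 'force': array([-0.86947608, -0.50276299, -0.44850436]), 'wrist_torque': array([ 0.0505271 , -0.00695456, -0.04575186]), 'width': 0.08769026887455893}
```

View pics/top.png

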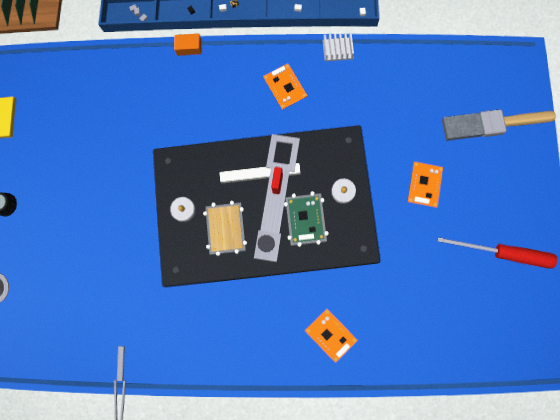

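View pics/scene.png

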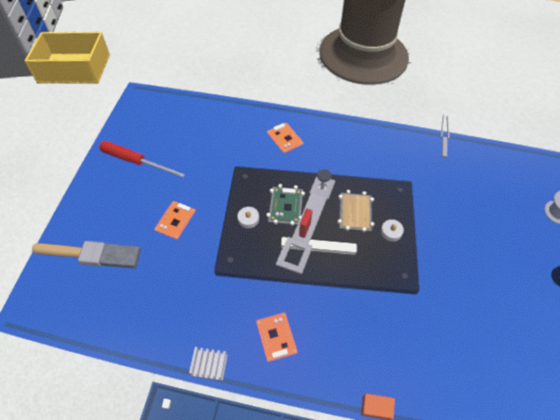

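Look-alikes:
- **Red handle:** the strap tab at top (277,180). Others are the screwdriver handle (525,256) and the orange block (187,44).
- **Green board:** at top (306,220). Others are the orange boards at (285,86), (426,184) and (331,335), and the tan board at (226,229).
- **Target stud:** the one beyond the green board, at (344,190), not (181,209).

I choose the strap tab, the green board and the right-hand stud, and will check them in a crop.

```bash
cat > m.py <<'E'
from h import *
def blobs(d,lo,hi,amin=6):
    hsv=cv2.cvtColor(d['frame'],cv2.COLOR_BGR2HSV)
    m=cv2.inRange(hsv,np.array(lo),np.array(hi))
    n,l,s,c=cv2.connectedComponentsWithStats(m)
    return [(c[i].round(1),s[i][4]) for i in range(1,n) if s[i][4]>=amin]
E
python3 - <<'E'
from m import *
a=cam('top');b=cam('scene')
for n,d in(('top',a),('scene',b)):
    print(n,'brass',[x for x in blobs(d,(10,90,60),(28,255,230)) if x[1]<60])
    print(n,'red',[x for x in blobs(d,(0,150,60),(5,255,255),20)], [x for x in blobs(d,(174,150,60),(180,255,255),20)])
    print(n,'green',[x for x in blobs(d,(45,80,30),(90,255,200),80)])
    # fixture
    hsv=cv2.cvtColor(d['frame'],cv2.COLOR_BGR2HSV)
    m=cv2.inRange(hsv,(0,0,0),(180,255,60)); m=cv2.morphologyEx(m,cv2.MORPH_CLOSE,np.ones((25,25)))
    cs=max([c for c in cv2.findContours(m,0,1)[0] if 5000<cv2.contourArea(c)<60000 and cv2.pointPolygonTest(c,(280,210),False)>=0],key=cv2.contourArea)
    print(cv2.approxPolyDP(cs,8,True)[:,0].tolist())
cv2.imwrite('pics/crop.png',np.hstack([cv2.resize(a['frame'][120:290,150:390],(400,283)),cv2.resize(b['frame'][160:290,210:420],(400,283))]))
E
```

```text
top brass [(array([234. ,   2.9]), np.int32(32)), (array([183.5,  34. ]), np.int32(10)), (array([275.6,  78.5]), np.int32(19)), (array([288.5,  85.2]), np.int32(24)), (array([288.5,  91.2]), np.int32(6)), (array([304.5,  95.2]), np.int32(8)), (array([ 6.5, 97. ]), np.int32(6)), (array([282.8, 106. ]), np.int32(6)), (array([440.7, 168.4]), np.int32(10)), (array([423.8, 180.2]), np.int32(38)), (array([343.4, 189.4]), np.int32(27)), (array([428.5, 194.8]), np.int32(26)), (array([316.3, 198. ]), np.int32(7)), (array([290.3, 201. ]), np.int32(7)), (array([181., 208.]), np.int32(23)), (array([321., 236.]), np.int32(9)), (array([294.9, 239.3]), np.int32(9)), (array([326.8, 333.7]), np.int32(44)), (array([342. , 339.9]), np.int32(24)), (array([353.7, 340. ]), np.int32(7)), (array([334.6, 358.8]), np.int32(8))]
top red [(array([276.4, 180. ]), np.int32(209)), (array([526.3, 255.8]), np.int32(798))] []
top green [(array([6.1, 7.9]), np.int32(145)), (array([19.6,  7.9]), np.int32(123)), (array([33.3,  7.5]), np.int32(96)), (array([305.2, 217.6]), np.int32(971))]
[[360, 127], [155, 149], [163, 2
[... 244 characters left out ...]
, np.int32(9)), (array([166.9, 214.4]), np.int32(7)), (array([247.8, 214. ]), np.int32(13)), (array([164. , 219.2]), np.int32(8)), (array([182.3, 222.7]), np.int32(7)), (array([156.7, 228. ]), np.int32(7)), (array([393.4, 227.3]), np.int32(9)), (array([175.7, 235.9]), np.int32(9)), (array([282.8, 315. ]), np.int32(10)), (array([259., 322.]), np.int32(9)), (array([288.4, 335.7]), np.int32(10)), (array([293.6, 350.5]), np.int32(11)), (array([269.2, 357.5]), np.int32(13))]
scene red [(array([120.5, 152. ]), np.int32(357)), (array([306. , 217.8]), np.int32(80))] []
scene green []Traceback (most recent call last):
  File "<stdin>", line 10, in <module>
ValueError: max() iterable argument is empty
```

```bash
python3 - <<'E'
from m import *
a=cam('top');b=cam('scene')
L=(onz(a,(181,208),.046)+onz(b,(393.4,227.3),.046))/2; Rr=(onz(a,(343.4,189.4),.046)+onz(b,(247.8,214),.046))/2
for d,p,q in((a,(181,208),(343.4,189.4)),(b,(393.4,227.3),(247.8,214))):
    print(onz(d,p,.046),onz(d,q,.046))
y=(L-Rr)[:2];print('span',np.linalg.norm(y));y/=np.linalg.norm(y);x=np.array([y[1],-y[0]])
P=((L+Rr)/2)[:2]-.075*x
print('yaw',np.degrees(np.arctan2(x[1],x[0])),'pivot',P)
F=lambda p:((p[:2]-P)@x,(p[:2]-P)@y)
for z in(.068,.086): print('handle',z,onz(a,(276.4,180),z),onz(b,(306,217.8),z))
# bolt
# handle oriented rect & slot hole in top
hsv=cv2.cvtColor(a['frame'],cv2.COLOR_BGR2HSV)
m=cv2.inRange(hsv,(0,150,60),(5,255,255));m[:,400:]=0
print(cv2.minAreaRect(np.argwhere(m)[:,::-1].astype(np.float32)))
hole=cv2.inRange(hsv[140:168,266:300],(0,0,0),(180,255,80))
n,l,s,c=cv2.connectedComponentsWithStats(hole)
for i in range(1,n):
    if s[i][4]>60: print('slot',s[i],c[i]+[266,140],onz(a,c[i]+[266,140],.0395),F(onz(a,c[i]+[266,140],.0395)))
print('bolt est px',proj(a,[[*P,.08]]),proj(b,[[*P,.08]]),proj(a,[[*P,.042]]))
print('green',onz(a,(305.2,217.6),.027),F(onz(a,(305.2,217.6),.027)))
cv2.imwrite('pics/crop.png',np.hstack([cv2.resize(a['frame'][120:290,150:390],(400,283)),cv2.resize(b['frame'][160:290,210:420],(400,283))]))
E
```

```text
[0.51699269 0.0990491  0.046     ] [ 0.54551594 -0.15736954  0.046     ]
[0.52222953 0.09825634 0.046     ] [ 0.54989317 -0.1585204   0.046     ]
span 0.25813100330313593
yaw 6.248108478981823 pivot [ 0.45910334 -0.03780868]
handle 0.068 [ 0.55615234 -0.05269868  0.068     ] [ 0.54904951 -0.05474743  0.068     ]
handle 0.086 [ 0.55196547 -0.05343755  0.086     ] [ 0.56002437 -0.05381552  0.086     ]
((276.3988342285156, 179.90750122070312), (8.819316864013672, 25.69766616821289), 8.746162414550781)
slot [  8   2  18  22 309] [282.46601942 152.57928803] [ 0.60806451 -0.06117706  0.0395    ] (np.float64(0.1455330535825107), np.float64(-0.039441623892173205))
bolt est px [[265.89965202 241.94884275]] [[324.50961268 174.17429003]] [[267.36411864 244.67976524]]
green [ 0.50388669 -0.09714946  0.027     ] (np.float64(0.038059033161418336), np.float64(-0.06386225186765414))
```

View pics/crop.png

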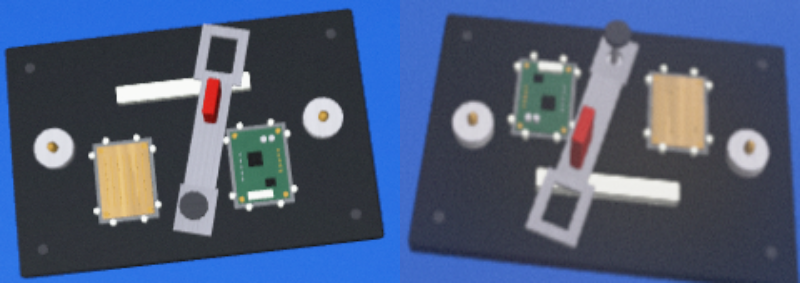

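The crop confirms the choice. The red tab is on the slotted strap (crop-left 212,100), the green board is right of the strap in the top view, and the target stud is at (322,117). Moving above the handle.

jog_arm(
  increments=[
    [0.024, -0.041, 0, 0, 0, 0.0155, 0.06],
    [0.024, -0.041, 0, 0, 0, 0.0155, 0.06],
    [0.024, -0.041, 0, 0, 0, 0.0155, 0.06],
    [0.024, -0.041, 0, 0, 0, 0.0155, 0.06],
    [0.024, -0.041, 0, 0, 0, 0.0155, 0.06],
    [0.024, -0.041, 0, 0, 0, 0.0155, 0.06],
    [0.024, -0.041, 0, 0, 0, 0.0155, 0.06],
    [0.024, -0.041, 0, 0, 0, 0.0155, 0.06],
  ],
)

```text
time: 1.3
ee_pos: [0.3664, 0.271, 0.2229]
orientation: [180.0, 0.0, 171.0]
force: [0.4, 0.4, -1.0]
width: 0.0598
```

jog_arm(
  increments=[
    [0.024, -0.041, 0, 0, 0, 0, 0.06],
    [0.024, -0.041, 0, 0, 0, 0, 0.06],
    [0.024, -0.041, -0.01, 0, 0, 0, 0.06],
    [0.024, -0.041, -0.01, 0, 0, 0, 0.06],
    [0.024, -0.041, -0.01, 0, 0, 0, 0.06],
    [0.024, -0.041, -0.01, 0, 0, 0, 0.06],
    [0.022, -0.041, -0.01, 0, 0, 0, 0.06],
    [0.022, -0.039, -0.01, 0, 0, 0, 0.06],
  ],
)

```text
time: 2.3
ee_pos: [0.5545, -0.055, 0.1624]
orientation: [180.0, 0.0, 171.0]
force: [0.4, 0.4, 0.1]
width: 0.0599
```

```bash
python3 - <<'E'
from m import *
w=cam('wrist','w1.png');s=r.get_state();print(s['time'],s['ee_pos'],s['orientation'],s['width'],s['force'])
print(-np.array(w['R']).T@w['t'],w['fovy'])
for p,n in blobs(w,(0,150,60),(5,255,255),50): print(p,n,onz(w,p,.086),onz(w,p,.075))
E
```

```text
2.35 [ 0.5559472  -0.06117073  0.16156214] [-1.79794286e+02  1.02218215e-01  1.70685082e+02] 0.06016578560654632 [ 0.48557219 -4.21237983  0.38322878]
[ 0.48216746 -0.04305507  0.32479132] 62.77435288380563
[280.9 213.5] 756 [ 0.55259617 -0.052429    0.086     ] [ 0.55584049 -0.05286082  0.075     ]
```

View pics/w1.png

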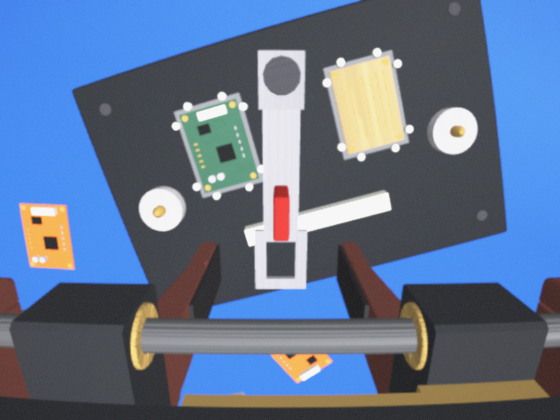

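The view shows the strap running vertically in the picture, so the yaw is right. The red tab is at (281,213) between the fingers, the bolt head at (281,75), and the green board at (218,145) with its stud at (160,210). Descending and gripping.

jog_arm(
  increments=[
    [0.002, 0.001, 0, 0, 0, 0, 0.06],
    [0, 0, -0.025, 0, 0, 0, 0.06],
    [0, 0, -0.03, 0, 0, 0, 0.06],
    [0, 0, -0.03, 0, 0, 0, 0.06],
    [0, 0, -0.02, 0, 0, 0, 0.06],
    [0, 0, -0.006, 0, 0, 0, 0.06],
    [0, 0, 0, 0, 0, 0, 0.06],
  ],
)

```text
time: 3.22
ee_pos: [0.5559, -0.0518, 0.052]
orientation: [180.0, -0.0, 171.0]
force: [-0.4, -0.0, 0.3]
width: 0.0599
```

```bash
python3 - <<'E'
from m import *
w=cam('wrist');b=cam('scene');a=cam('top');s=r.get_state();print(s['time'],s['ee_pos'],s['orientation'],s['width'],s['force'])
for p,n in blobs(w,(0,150,60),(5,255,255),50): print(p,n,onz(w,p,.086),onz(w,p,.075))
print(proj(w,[[.4591,-.0378,.08]]), proj(w,[[.5485,-.1579,.048]]))
f=lambda i,sz:cv2.resize(i,sz)
cv2.imwrite('pics/c2.png',np.hstack([f(w['frame'],(400,300)),f(b['frame'][110:290,200:440],(400,300))]))
E
```

```text
3.375 [ 0.55645526 -0.05240473  0.05264884] [1.79971996e+02 8.81466842e-02 1.70975266e+02] 0.059713505642161935 [-0.40776771  0.49490456  0.87795871]
[274.9 275.2] 2266 [ 0.54715743 -0.05138446  0.086     ] [ 0.55260546 -0.05236537  0.075     ]
[[273.78445119  43.09158002]] [[ 82.93735751 271.48162069]]
```

View pics/c2.png

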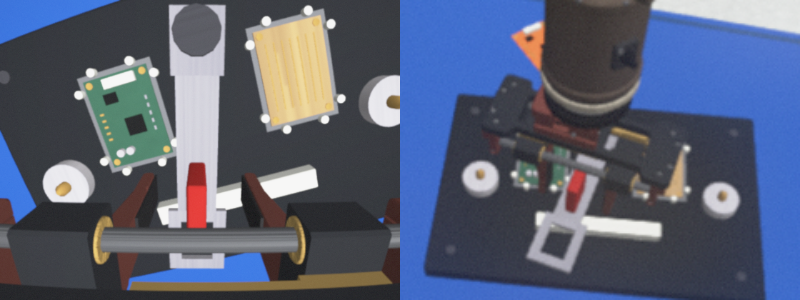

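The fingers straddle the tab (left pane, about 196,200). Gripping.

jog_arm(
  increments=[
    [0, 0, 0, 0, 0, 0, 0.03],
    [0, 0, 0, 0, 0, 0, 0.005],
    [0, 0, 0, 0, 0, 0, 0.005],
    [0, 0, 0, 0, 0, 0, 0.005],
    [0, 0, 0, 0, 0, 0, 0.005],
  ],
  squeeze=30,
)

```text
time: 4.0
ee_pos: [0.5558, -0.0527, 0.0516]
orientation: [180.0, -0.0, 171.0]
force: [0.1, 0.1, -0.1]
width: 0.0135
```

jog_arm(
  increments=[
    [0, 0, 0.005, 0, 0, 0, 0.005],
    [0, 0, 0.005, 0, 0, 0, 0.005],
    [0, 0, 0.005, 0, 0, 0, 0.005],
    [0, 0, 0.004, 0, 0, 0, 0.005],
    [0, 0, 0, 0, 0, 0, 0.005],
  ],
)

```text
time: 4.62
ee_pos: [0.5561, -0.0526, 0.0711]
orientation: [180.0, 0.0, 171.0]
force: [0.6, 0.1, -2.5]
width: 0.0116
```

```bash
python3 - <<'E'
from m import *
w=cam('wrist');b=cam('scene');s=r.get_state();print(s['time'],s['ee_pos'],s['orientation'],s['width'],s['force'],s['wrist_torque'])
f=lambda i,sz:cv2.resize(i,sz)
cv2.imwrite('pics/c3.png',np.hstack([f(w['frame'],(400,300)),f(b['frame'][110:290,200:440],(400,300))]))
E
```

```text
4.725 [ 0.55575184 -0.0525956   0.07062743] [ 1.79997026e+02 -4.28089531e-03  1.70962337e+02] 0.012097064498414627 [ 0.25103627 -0.21282132 -1.48603835] [-0.00035131 -0.02022818 -0.02754196]
```

View pics/c3.png

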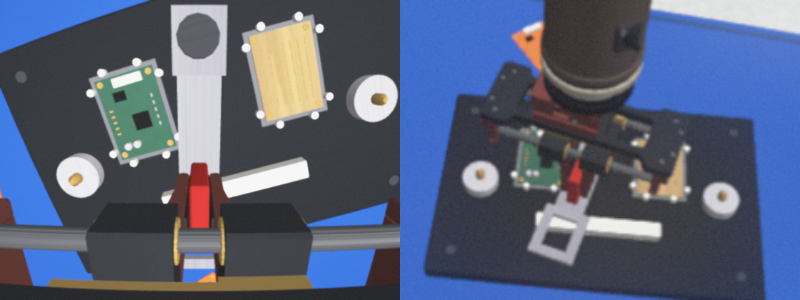

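Lifted about 19 mm and level, strap held. Now the arc about the pivot.

jog_arm(
  increments=[
    [-0.0015, -0.0076, 0, 0, 0, -0.078, 0.005],
    [-0.002, -0.0074, 0, 0, 0, -0.078, 0.005],
    [-0.0027, -0.0072, 0, 0, 0, -0.078, 0.005],
    [-0.0031, -0.007, 0, 0, 0, -0.078, 0.005],
    [-0.0038, -0.0068, 0, 0, 0, -0.078, 0.005],
  ],
)

```text
time: 5.35
ee_pos: [0.5425, -0.0889, 0.0704]
orientation: [-180.0, -0.0, 148.5]
force: [-0.4, -0.1, -2.0]
width: 0.0118
```

jog_arm(
  increments=[
    [-0.0042, -0.0064, 0, 0, 0, -0.078, 0.005],
    [-0.0047, -0.0061, 0, 0, 0, -0.078, 0.005],
    [-0.0052, -0.0056, 0, 0, 0, -0.078, 0.005],
    [-0.0057, -0.0053, 0, 0, 0, -0.078, 0.005],
    [-0.006, -0.0048, 0, 0, 0, -0.079, 0.005],
    [0, 0, 0, 0, 0, 0, 0.005],
  ],
)

```text
time: 6.1
ee_pos: [0.5164, -0.1171, 0.0705]
orientation: [-180.0, -0.0, 126.2]
force: [0.6, 0.8, -0.5]
width: 0.0121
```

```bash
python3 - <<'E'
from m import *
w=cam('wrist');b=cam('scene');a=cam('top');s=r.get_state();print(s['time'],s['ee_pos'],s['orientation'],s['width'],s['force'],s['wrist_torque'])
f=lambda i,sz:cv2.resize(i,sz)
cv2.imwrite('pics/c4.png',np.vstack([np.hstack([f(w['frame'],(400,300)),f(b['frame'][140:260,200:360],(400,300))]),np.hstack([f(a['frame'][120:270,240:440],(400,300)),f(a['frame'],(400,300))])]))
E
```

```text
6.25 [ 0.51723371 -0.11650638  0.07062528] [1.79987765e+02 7.36390932e-04 1.26325396e+02] 0.012170814480758206 [ 0.12546619  0.07061771 -1.24544913] [-0.06900591  0.00604799  0.02109272]
```

View pics/c4.png

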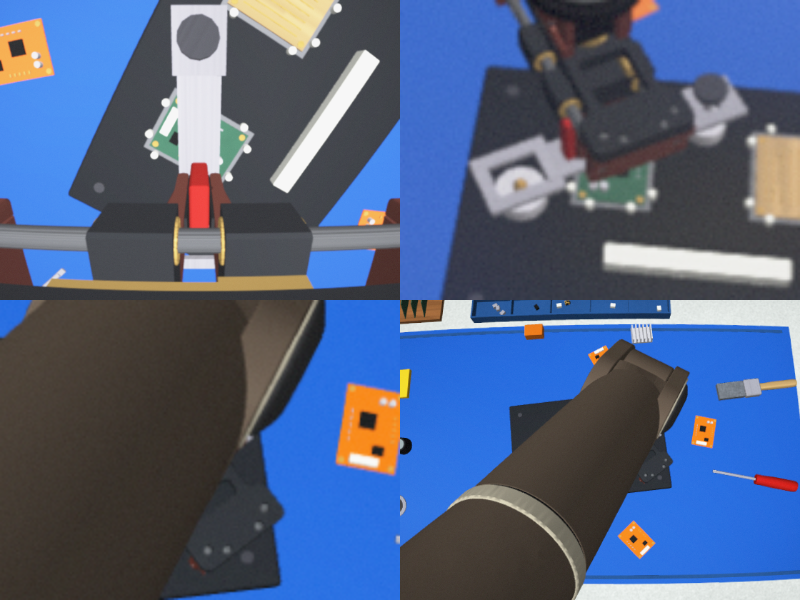

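The strap's slot is over the right stud: in the scene pane the brass is at (519,184), inside the slot. Measuring the lateral offset before lowering.

```bash
python3 - <<'E'
from m import *
b=cam('scene');s=r.get_state();T=s['ee_pos'];th=np.radians(s['orientation'][2]-180);u=np.array([np.cos(th),np.sin(th)]);n=np.array([-u[1],u[0]])
br=[p for p,k in blobs(b,(10,90,60),(28,255,230),4) if abs(p[0]-247)<8 and abs(p[1]-213)<8];print('brass',br)
z=.037+.019
S=T[:2]+.051*u; im=b['frame']
big=cv2.resize(im[185:240,215:290],None,fx=8,fy=8,interpolation=cv2.INTER_CUBIC)
def draw(zz,l,w,c,C=S):
    q=[[*(C+i*l/2*u+j*w/2*n),zz] for i,j in((1,1),(1,-1),(-1,-1),(-1,1))]
    cv2.polylines(big,[((proj(b,q)-[215,185]+.5)*8).astype(int)],True,c,1)
draw(z+.005,.036,.026,(0,0,255)); draw(z,.036,.026,(0,255,0))
cv2.imwrite('pics/c5.png',big)
print('slot pred',S,'px',proj(b,[[*S,z+.005]]))
for p in br:
    st=onz(b,p,.047); print('stud',st,'along,lat err',(st[:2]-S)@u,(st[:2]-S)@n)
E
```

```text
brass [array([247.9, 213.1])]
slot pred [ 0.54740625 -0.15761007] px [[248.19246441 208.41552786]]
stud [ 0.54861785 -0.15860541  0.047     ] along,lat err 0.0015195388776304837 0.0003868638130054082
```

View pics/c5.png

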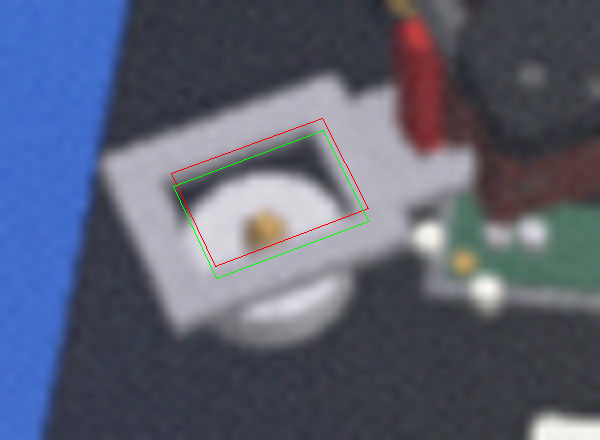

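Slot and stud agree to within about 2 mm along and 1 mm across, against play of 13 and 8 mm. Lowering.

jog_arm(
  increments=[
    [0, 0, -0.004, 0, 0, 0, 0.005],
    [0, 0, -0.004, 0, 0, 0, 0.005],
    [0, 0, -0.004, 0, 0, 0, 0.005],
    [0, 0, -0.003, 0, 0, 0, 0.005],
    [0, 0, -0.002, 0, 0, 0, 0.005],
    [0, 0, 0, 0, 0, 0, 0.005],
  ],
)

```text
time: 7.05
ee_pos: [0.5168, -0.1169, 0.0535]
orientation: [-180.0, -0.0, 126.2]
force: [-0.2, -0.4, -2.2]
width: 0.0121
```

jog_arm(
  increments=[
    [0, 0, -0.001, 0, 0, 0, 0.005],
    [0, 0, -0.001, 0, 0, 0, 0.005],
    [0, 0, 0, 0, 0, 0, 0.005],
  ],
)

```text
time: 7.42
ee_pos: [0.517, -0.1169, 0.0518]
orientation: [180.0, 0.0, 126.2]
force: [-0.1, 0.3, -0.3]
width: 0.012
```

```bash
python3 - <<'E'
from m import *
b=cam('scene');w=cam('wrist');s=r.get_state();print(s['time'],s['ee_pos'],s['orientation'],s['width'],s['force'],s['wrist_torque'])
cv2.imwrite('pics/c6.png',np.hstack([cv2.resize(b['frame'][170:250,210:317],(400,300)),cv2.resize(w['frame'],(400,300))]))
E
```

```text
7.525 [ 0.51700288 -0.11686934  0.05176903] [1.79986786e+02 4.58430633e-03 1.26205966e+02] 0.012095982521291243 [-0.87769749 -0.12015478 -0.30020818] [0.04158178 0.09760872 0.0150203 ]
```

View pics/c6.png

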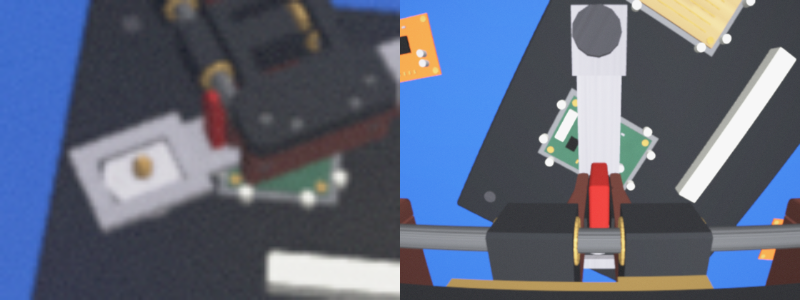

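The slot lies around the stud (brass at 143,167, centred in the slot) and the load has come off the wrist. Releasing and retreating.

jog_arm(
  increments=[
    [0, 0, 0, 0, 0, 0, 0.02],
    [0, 0, 0, 0, 0, 0, 0.035],
    [0, 0, 0, 0, 0, 0, 0.045],
    [0, 0, 0, 0, 0, 0, 0.045],
    [0, 0, 0.015, 0, 0, 0, 0.045],
    [0, 0, 0.03, 0, 0, 0, 0.045],
    [0, 0, 0.03, 0, 0, 0, 0.045],
    [0, 0, 0.03, 0, 0, 0, 0.045],
  ],
)

```text
time: 8.52
ee_pos: [0.5169, -0.1171, 0.1586]
orientation: [180.0, 0.0, 126.2]
force: [-0.1, 0.2, -0.2]
width: 0.0451
```

jog_arm(
  increments=[
    [-0.01, 0.04, 0.03, 0, 0, 0, 0.045],
    [-0.02, 0.05, 0.02, 0, 0, 0, 0.045],
    [-0.02, 0.05, 0, 0, 0, 0, 0.045],
    [-0.02, 0.05, 0, 0, 0, 0, 0.045],
    [-0.02, 0.05, 0, 0, 0, 0, 0.045],
    [-0.02, 0.05, 0, 0, 0, 0, 0.045],
    [-0.02, 0.03, 0, 0, 0, 0, 0.045],
    [0, 0, 0, 0, 0, 0, 0.045],
  ],
)

```text
time: 9.52
ee_pos: [0.3857, 0.2051, 0.2074]
orientation: [180.0, -0.0, 126.5]
force: [0.7, -1.3, -0.3]
width: 0.045
```

```bash
python3 - <<'E'
from m import *
b=cam('scene');a=cam('top');s=r.get_state();print(s['time'],s['ee_pos'],s['width'],s['force'])
for n,d in(('top',a),('scene',b)):
    print(n,[(p,k) for p,k in blobs(d,(10,90,60),(28,255,230),4) if abs(p-np.array([343.4,189.4] if n=='top' else [247.9,213.5])).max()<6],[x for x in blobs(d,(0,150,60),(5,255,255),20)])
cv2.imwrite('pics/c7.png',np.hstack([cv2.resize(b['frame'][150:285,210:390],(400,300)),cv2.resize(a['frame'][120:285,180:400],(400,300))]))
E
```

```text
9.625 [0.3872675  0.20262801 0.2072633 ] 0.04485501528211409 [ 0.2457001  -0.6912297   0.76310942]
top [(array([343.3, 189.3]), np.int32(26))] [(array([318.2, 204.5]), np.int32(226)), (array([526.3, 255.9]), np.int32(797))]
scene [(array([247.8, 214. ]), np.int32(13))] [(array([120.6, 152. ]), np.int32(357))]
```

View pics/c7.png

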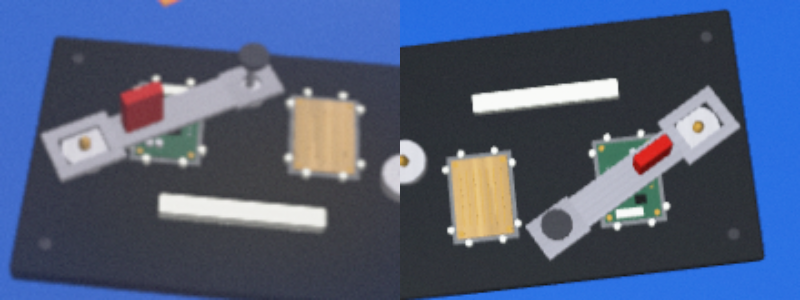

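The strap lies flat across the green board with its slot around the stud (top pane 698,127). The green board is still within its pins and the arm is clear.

```bash
python3 -c "
from rig import r
print(r.hand_in())"
```

```text
the job is handed in; nothing more can be done
None
```

The strap is seated on the brass stud beyond the green board, and the job was handed in at about 9.6 s of the 40 s limit.

**What I did:** I gripped the strap by its red handle, lifted it about 19 mm and swung it about 45° around the pivot bolt. I then lowered it over the stud, let go and backed the arm away.

**Last checks:**
- **Strap:** both fixed cameras show it lying across the green board with the stud roughly centred in the slot. At the bottom the wrist carried almost no load, and the tool was at its original flat height to within about 0.2 mm.
- **Green board:** it is still in its nest within the pins.
- **Arm:** it is clear of everything, and the readings after each move were only a few newtons.

**Disagreements:** the two cameras placed the studs about 5 mm apart in x, so I used the average. While the strap was raised, its slot edges looked slightly off my prediction, but within the slot's play. No check failed.

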